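# Fetch the idler pulley from behind the stock in the job tray

### The arm

A 7-joint arm with a two-finger parallel gripper is mounted at the origin on the work surface. World frame = base frame: x ahead of the robot, y to its left, z up, the work surface at z = 0. Lengths are in m, angles in rad, forces in N, time in s.
With the tool pointing down it reaches from about 0.4 to 0.85 m from the base axis. Payload 10.4 kg.
Tool frame: the origin (TCP) lies at the very end of the fingers, on their centre line; the grasp point (between the pads) lies manip.hold_point_z behind it (manip.hold_point_z is the distance from the TCP to the grasp point, in m); z points along the fingers, y is the direction in which the jaws open and shut (so a half turn about z gives the same grasp; the last joint's range is limited). The gripper opens to 85 mm and grips with 20 to 120 N. Pads are 22 mm wide; open, the fingers measure 114 mm over their backs; the gripper's body (76 mm by 85 mm) begins 54 mm behind the grasp point. The pads swing forward as they close: fully open they stand 13 mm farther back than shut.
Start: joints at [1.229, 0.332, -0.065, 1.46, 0.022, 1.35, -0.088], TCP at [0.196, -0.594, 0.231] pointing down, gripper open.
Joint ranges: [-2.6, 2.6], [-0.5, 2.12], [-1.47, 1.34], [0.16, 2.42], [-1.27, 4.41], [0.06, 2.06], [-2.6, 2.6]. Speed limits (rad/s): [2.22, 2.22, 2.79, 2.79, 3.14, 3.14, 3.14].

### API

Orientations are given as a unit quaternion [x, y, z, w].
In Python, from workcell import manip gives the robot as it stands.
- The arm moves only by the tool jog_arm, never from a script. Its arguments are lists of equal length, an entry for each row: "translation": the shift along the world's x, y, z in mm, a list of three; "turn": the turn about the world's z in degrees. In form: {"translation": [[x, y, z], ...], "turn": [turn, ...]}. A call has 1 to 12 rows; each row is the pose to reach, as a shift and turn from the pose measured when the call began; what a row does not reach only later rows make up. A row lasts 1/12 s, in which the tool goes at most 41.7 mm and 7.16 degrees, less where a joint would pass 70% of its speed; a pose out of reach is approached as far as the arm can. A call with a gripper value outside its range is refused whole. "grip" is the finger opening in mm, from 0 to 85.4, set as the call begins (left out, the last holds). The fingers move at their own pace and stop on an object; "grip_force" is the grip in N (left out, the last holds). Time passes only in rows, so rows that repeat a pose let the fingers close. It gives the time, the measured TCP pose, the force and the opening at its end, in the units of the state.
- manip.get_obs(): the state, without advancing time (a new reading comes with each control period).
- manip.camera(name): name is "scene" or "top" or "wrist"; returns a dict with "frame" (400x640x3 uint8, red, green, blue), "mtx" (3x3 intrinsics, pixels), "pose" (4x4, takes a point from camera to world coordinates). Camera axes: x right, y down, z forward; pixel columns grow to the right and rows downward; lengths in m; the calibration is good to about 2 mm. A picture is of the moment at which its call begins. There is no depth.
- manip.hand_in(): hands the job in, once; it reports no verdict.
Trained networks look in a picture, given as the dict that the camera call returned (one of the last four; its "shot" number tells which), for a name from the list of things; names that differ only in an ending like _2 or _b are one class to them, and where a whole thing is asked for, a point or a joint stands for the part that bears it (a point fixed in the world has none). Each returns a list of dicts, best first, with "confidence" (0 to 1); they miss things now and then, are a little off and sometimes report something else, mostly with a low value. They report only what shows in the picture. A call takes as long as a camera call.
- manip.outline_of(picture, label): "mask" (400x640 bool, what is visible of it) and "extent" ([left, top, right, bottom] in pixels, round what is visible of it).
- manip.pinpoint(picture, label): "at" ([column, row] in pixels: a listed point, or the origin of a listed thing).
The state is a dict: "clock": time; "joint_pos": joint angles; "joint_velocities": joint speeds; "tau": joint torques, N m; "position": TCP position; "ee_rot": TCP orientation; "ft_force": force on the tool from outside, world axes, zero at the start; "torque": the same for the moment, N m; "grip_width": opening from 0.0 (shut) to 1.0 (fully open).
Only numpy, scipy, OpenCV 4.12 (cv2) and the standard library are available. Lean on these libraries where they do the work, as an engineer would, in place of code of your own. Each camera call takes 0.05 s, during which the arm holds its last target. There are 200 camera calls.

### The job

In the grey job tray the idler pulley is hemmed in by the aerosol can, the oil filter and the square fluid bottle. Stand all three upright on the black rubber mat, then lift the pulley out and lay it flat in the middle of the round steel parts dish, and then stand each of the three back upright in the tray on the very spot it came from. Do not knock any of them over, and leave the blue bin, the toothed sprocket and the wrench where they are.

Things in the scene. Friction and masses are not known exactly. Their poses are not given: they have to be found in the camera images.
- pulley: Idler pulley to fetch: dark steel ribbed disc lying flat, 62 mm diameter, 28 mm high, 0.3 kg, with a bearing in its middle. Origin: centre of its underside, z up its axis. The three blockers stand round it in the tray, one nearer the robot and one on each side, their centres 69 to 77 mm from its centre; which is where changes.
- can: Aerosol can standing upright, 0.36 kg: aluminium body with a grey label, 57 mm diameter up to 118 mm, black cap of 46 mm diameter above that, 143 mm high in all. Origin: centre of its underside, z up. Best gripped from above by the upper part of the body. It must go back to the spot where it stands at the start.
- filter: Spin-on oil filter standing upright, 0.35 kg: short black canister with a grey band and a fluted domed top, 64 mm diameter, 90 mm high. Origin: centre of its underside, z up. It must go back to the spot where it stands at the start.
- bottle: Square fluid bottle standing upright, 0.4 kg: white plastic, 54 x 54 mm and 112 mm high with a narrow grey screw cap (34 mm diameter) above, 136 mm high in all. Best gripped from above by the upper part of its flat sides. Origin: centre of its underside, z up, x and y square to its flat sides. It must go back to the spot where it stands at the start (its heading does not matter).
- tray: Job tray, grey sheet steel, fixed to the bench: 200 mm (its x) by 264 mm (its y), low walls 20 mm high and 3 mm thick, rolled rim reaching 23 mm, floor 3 mm thick. Origin: centre of its underside, z up.
- mat: Side area: black ribbed rubber mat, fixed, 200 mm (its x) by 240 mm (its y), 4 mm thick. Origin: centre of its underside, z up.
- dish: Round stainless parts dish, fixed: 160 mm over the rim, 22 mm high, flaring sides 3 mm thick, flat inner floor of 126 mm diameter 4 to 5 mm above the bench. Origin: centre of its underside, z up.
- bin: Bystander, leave alone: blue hopper-front parts bin with bolts, 200 x 130 x 100 mm, beyond the work on the left. Origin: centre of its underside.
- sprocket: Bystander, leave alone: toothed steel camshaft sprocket lying flat, 130 mm diameter, 24 mm high, beyond the work on the right. Origin: centre of its underside.
- wrench: Bystander, leave alone: steel combination wrench, 200 mm long, lying flat beyond the work in the middle. Its x runs along the tool; origin under its middle.

How it is judged:
By the outcome, as a careful person would: the job done as asked, in the order asked, and still so for the second after the job is handed in, with the robot touching nothing.
It also fails if it takes over 136 s, if anything falls off the work surface, if the arm or the gripper's body presses on something with over 40 N, if the wrist force passes 120 N, or if a joint passes its speed limit or range.

## Working session

There is one attempt and no reset: what is moved stays moved. The work goes in short steps, Python scripts to look and compute and a tool call to move; the robot and the scene stay as the last step left them, time stands still between calls to the robot, and variables do not carry over. Pictures are saved under pics/ and viewed, about 12 in all and at most 16, crops included, and the job is handed in when it is done.

Besides the shell and the picture viewer there is one more tool, called after "Request:" as a command line: name --pt "numbers of a row" for each row, then --argument value for the rest. jog_arm: Moves the arm, as the interface text tells. Its arguments: {"type":"object","properties":{"translation":{"type":"array"},"turn":{"type":"array"},"grip":{"type":"number"},"grip_force":{"type":"number"}},"required":["translation","turn"]}

```bash
mkdir -p pics; ls
cat > h.py <<'E'
import numpy as np, cv2
from workcell import manip
def save(p,n,crop=None):
    f=p["frame"][:,:,::-1]
    if crop: f=f[crop[1]:crop[3],crop[0]:crop[2]]
    cv2.imwrite(f"pics/{n}.png",f)
def ray(p,uv):
    P=np.array(p["pose"]);d=np.linalg.inv(p["mtx"])@[uv[0],uv[1],1]
    return P[:3,3],P[:3,:3]@d
def atz(p,uv,z):
    o,d=ray(p,uv);return o+d*(z-o[2])/d[2]
def proj(p,X):
    P=np.linalg.inv(p["pose"]);x=P[:3,:3]@X+P[:3,3];x=np.array(p["mtx"])@x;return x[:2]/x[2]
def tri(rays):
    A=np.zeros((3,3));b=np.zeros(3)
    for o,d in rays:
        d=d/np.linalg.norm(d);M=np.eye(3)-np.outer(d,d);A+=M;b+=M@o
    return np.linalg.solve(A,b)
E
python3 - <<'E'
from h import *
o=manip.get_obs();print({k:np.round(v,3) for k,v in o.items()},manip.hold_point_z)
ps={n:manip.camera(n) for n in("top","scene")}
for n,p in ps.items():
    save(p,n+"0");print(n,np.round(p["pose"],3).tolist(),np.round(p["mtx"],1).tolist())
for l in "pulley can filter bottle tray mat dish bin sprocket wrench".split():
    R=[]
    for n,p in ps.items():
        q=manip.pinpoint(p,l)
        if q: R.append(ray(p,q[0]["at"])); print(l,n,np.round(q[0]["at"],1),round(q[0]["confidence"],2),np.round(atz(p,q[0]["at"],0.003),3))
    if len(R)==2: print("  tri",np.round(tri(R),3))
E
```

```text
pics
{'clock': np.float64(0.0), 'joint_pos': array([ 1.229,  0.333, -0.065,  1.461,  0.022,  1.35 , -0.088]), 'joint_velocities': array([-0.001,  0.001,  0.   , -0.001, -0.001,  0.001, -0.001]), 'tau': array([ 0.0000e+00, -6.2544e+01,  4.9000e-02, -3.9161e+01,  1.6000e-02,
        1.0000e-02, -0.0000e+00]), 'position': array([ 0.196, -0.593,  0.231]), 'ee_rot': array([ 0.987,  0.159, -0.   , -0.001]), 'ft_force': array([ 0.556,  0.002, -0.315]), 'torque': array([-0.   ,  0.025,  0.041]), 'grip_width': np.float64(1.002)} 0.0187
top [[0.002, -0.998, 0.067, 0.546], [-1.0, -0.002, -0.005, -0.008], [0.005, -0.067, -0.998, 1.075], [0.0, 0.0, 0.0, 1.0]] [[410.3, 0.0, 313.7], [0.0, 410.3, 198.4], [0.0, 0.0, 1.0]]
scene [[-0.41, 0.776, -0.478, 1.09], [0.912, 0.341, -0.229, 0.22], [-0.014, -0.53, -0.848, 0.918], [0.0, 0.0, 0.0, 1.0]] [[377.4, 0.0, 317.3], [0.0, 377.4, 200.6], [0.0, 0.0, 1.0]]
pulley top [189.3 238.4] 0.94 [0.513 0.309 0.003]
pulley scene [436.8 223.3] 0.78 [0.509 0.303 0.003]
  tri [0.514 0.304 0.012]
can top [220.9 241.4] 0.64 [0.505 0.227 0.003]
can scene [410.5 210.7] 0.71 
[... 379 characters left out ...]
 [0.471 0.3   0.003]
  tri [0.48  0.305 0.023]
mat top [307.2 234.2] 0.69 [0.524 0.003 0.003]
mat scene [330.2 192.6] 0.67 [ 0.534 -0.004  0.003]
  tri [ 0.526 -0.002 -0.006]
dish top [419.3 234.8] 0.84 [ 0.523 -0.289  0.003]
dish scene [248.1 157.2] 0.7 [ 0.516 -0.288  0.003]
  tri [ 0.523 -0.284  0.013]
bin top [214.9 149.1] 0.85 [0.747 0.247 0.003]
bin scene [382.2 293.2] 0.84 [0.756 0.231 0.003]
  tri [0.751 0.239 0.001]
sprocket top [390.6 150.9] 0.83 [ 0.744 -0.217  0.003]
sprocket scene [224.5 222.7] 0.69 [ 0.743 -0.233  0.003]
  tri [ 0.745 -0.22   0.015]
wrench top [304.8 145.1] 0.79 [0.759 0.01  0.003]
wrench scene [300.3 261.6] 0.74 [0.762 0.009 0.003]
  tri [ 0.76   0.009 -0.001]
```

View pics/top0.png

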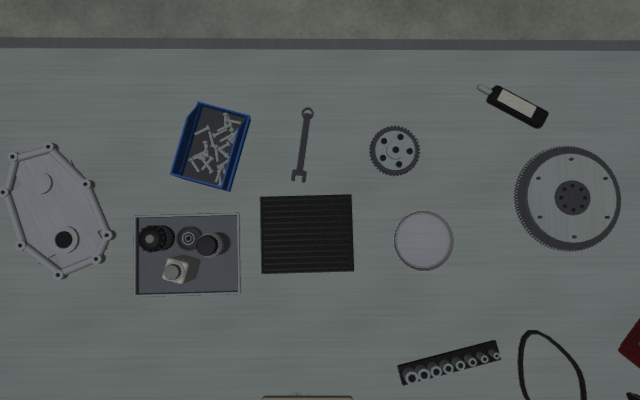

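View pics/scene0.png

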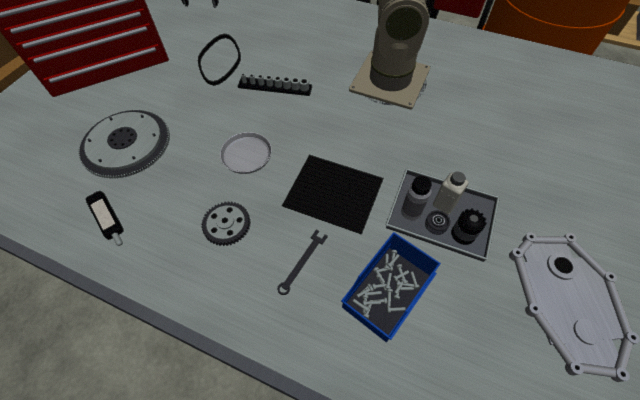

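Request:
jog_arm --pt "304 250 170" --pt "304 250 170" --pt "304 250 170" --pt "304 250 170" --pt "304 250 170" --pt "304 250 170" --pt "304 250 170" --pt "304 250 170" --pt "304 250 170" --pt "304 250 170" --pt "304 400 170" --pt "304 500 170" --turn '[72,72,72,72,72,72,72,72,72,72,72,72]'

```text
clock: 2.1
position: [0.4964, -0.2658, 0.3981]
ee_rot: [0.705, 0.709, 0.001, -0.0]
ft_force: [0.5, -0.3, 0.8]
grip_width: 0.999
```

Request:
jog_arm --pt "-40 570 0" --pt "-40 570 0" --pt "-40 570 0" --pt "-40 570 0" --pt "-40 570 0" --pt "-40 570 0" --pt "-40 570 0" --pt "-40 570 0" --pt "-40 570 0" --pt "-40 570 0" --pt "-40 570 0" --pt "-40 570 0" --turn '[0,0,0,0,0,0,0,0,0,0,0,0]'

```text
clock: 3.1
position: [0.4607, 0.2333, 0.3987]
ee_rot: [0.705, 0.709, 0.001, 0.0]
ft_force: [1.3, -0.6, -0.2]
grip_width: 1.002
```

Request:
jog_arm --pt "0 85 0" --pt "0 85 0" --pt "0 85 0" --pt "0 85 0" --turn '[0,0,0,0]'

```text
clock: 3.43
position: [0.4591, 0.3215, 0.3981]
ee_rot: [0.703, 0.711, 0.001, -0.001]
ft_force: [-0.3, -1.1, 0.1]
grip_width: 1.004
```

```bash
cat >> h.py <<'E'
def look(tag,labels,z,pp=True,cam="wrist"):
    p=manip.camera(cam);save(p,tag)
    print("cam",np.round(np.array(p["pose"])[:3,3],3),"tcp",np.round(manip.get_obs()["position"],4))
    for l in labels:
        q=manip.outline_of(p,l)
        if q: print(l,"ext",np.round(q[0]["extent"]).tolist(),round(q[0]["confidence"],2));np.save(f"pics/{tag}_{l}.npy",q[0]["mask"])
        if pp:
            q=manip.pinpoint(p,l)
            if q: print("   pin",np.round(q[0]["at"],1),round(q[0]["confidence"],2),np.round(atz(p,q[0]["at"],z),4))
    np.savez(f"pics/{tag}.npz",mtx=p["mtx"],pose=p["pose"])
    return p
E
python3 - <<'E'
from h import *
look("w1",["pulley","can","filter","bottle","tray"],0.003)
E
```

```text
cam [0.458 0.392 0.54 ] tcp [0.4602 0.3193 0.3984]
pulley ext [332.0, 148.0, 372.0, 187.0] 0.62
   pin [348.8 165.2] 0.88 [0.5125 0.3032 0.003 ]
can ext [328.0, 193.0, 362.0, 250.0] 0.66
   pin [340.5 204.2] 0.59 [0.5003 0.2318 0.003 ]
filter ext [332.0, 100.0, 380.0, 147.0] 0.76
bottle ext [285.0, 142.0, 329.0, 196.0] 0.84
   pin [310.9 163.6] 0.81 [0.4462 0.3052 0.003 ]
tray ext [259.0, 77.0, 390.0, 240.0] 0.75
   pin [322.2 161.3] 0.73 [0.4658 0.3095 0.003 ]
```

View pics/w1.png

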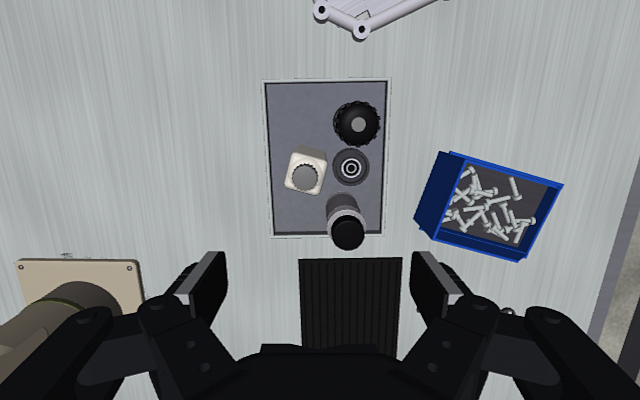

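Request:
jog_arm --pt "10 -110 -130" --pt "10 -110 -130" --pt "10 -110 -130" --pt "10 -110 -130" --pt "10 -110 -130" --pt "10 -110 -130" --pt "10 -110 -130" --turn '[0,0,0,0,0,0,0]'

```text
clock: 4.57
position: [0.471, 0.2085, 0.2698]
ee_rot: [0.705, 0.709, 0.002, 0.001]
ft_force: [0.3, 0.4, 0.2]
grip_width: 0.999
```

```bash
cat >> h.py <<'E'
from scipy.optimize import minimize
def cyl(r,z0,z1): 
    t=np.linspace(0,2*np.pi,48,endpoint=False);c=np.c_[r*np.cos(t),r*np.sin(t)]
    return np.vstack([np.c_[c,0*t+z0],np.c_[c,0*t+z1]])
def box(h,z0,z1): return np.array([[a*h,b*h,z] for a in(-1,1) for b in(-1,1) for z in(z0,z1)])
MODEL={"can":[cyl(.0285,0,.118),cyl(.023,.118,.143)],"filter":[cyl(.032,0,.08),cyl(.027,.08,.09)],
 "bottle":[box(.027,0,.112),cyl(.017,.112,.136)],"pulley":[cyl(.031,0,.028)]}
def sil(c,parts,x,S=4):
    m=np.zeros((400,640),np.float32);big=np.zeros((1600,2560),np.uint8)
    cs,sn=np.cos(x[3]),np.sin(x[3]);R=np.array([[cs,-sn,0],[sn,cs,0],[0,0,1]])
    for P in parts:
        uv=np.array([proj(c,R@q+x[:3]) for q in P]);uv=((uv+.5)*S-.5)
        cv2.fillConvexPoly(big,cv2.convexHull(np.round(uv*16).astype(np.int32)),1,shift=4)
    return cv2.resize(big.astype(np.float32),(640,400),interpolation=cv2.INTER_AREA)
def fit(views,l,x0,freez=True,yaw=False,occl=None):
    """views: list of (cam,mask). returns x,y,z,yaw"""
    def full(v):
        x=np.array(list(x0[:3])+[x0[3] if len(x0)>3 else 0.]);x[:2]=v[:2]/100;k=2
        if freez: x[2]=v[k]/100;k+=1
        if yaw: x[3]=v[k]
        return x
    def cost(v):
        x=full(v);s=0
        for c,m in views: 
            a=sil(c,MODEL[l],x);s+=np.abs(a-m).sum()/m.sum()
        return s
    v0=[x0[0]*100,x0[1]*100]+([x0[2]*100] if freez else [])+([x0[3]] if yaw else [])
    n=len(v0);sx=np.vstack([v0]+[np.array(v0)+np.eye(n)[i]*(.25 if yaw and i==n-1 else .8) for i in range(n)])
    r=minimize(cost,v0,method="Nelder-Mead",options=dict(initial_simplex=sx,xatol=.01,fatol=1e-4,maxiter=120))
    return full(r.x),r.fun/len(views)
E
python3 - <<'E'
from h import *
look("w2",["pulley","can","filter","bottle","tray"],0.003,pp=False)
p=look("t2",["can","filter","bottle","pulley"],0.003,pp=False,cam="top")
G={"can":(.505,.226,.003,0),"filter":(.526,.372,.003,0),"bottle":(.446,.303,.003,-.2),"pulley":(.513,.304,.003,0)}
import os
for l,g in G.items():
    V=[]
    for t in("w1","w2","t2"):
        f=f"pics/{t}_{l}.npy"
        if os.path.exists(f): V.append((np.load(f"pics/{t}.npz"),np.load(f).astype(np.float32),t))
    V=[(dict(c),m,t) for c,m,t in V]
    for v in V: 
        x,e=fit([v[:2]],l,g,freez=False,yaw=l=="bottle");print(l,v[2],np.round(x,4),round(e,3))
    x,e=fit([v[:2] for v in V],l,g,yaw=l=="bottle");print(l,"all",np.round(x,4),round(e,3))
E
```

```text
cam [0.47  0.28  0.412] tcp [0.4711 0.2094 0.2703]
pulley ext [327.0, 64.0, 382.0, 114.0] 0.7
can ext [322.0, 131.0, 378.0, 199.0] 0.92
filter ext [326.0, 0.0, 404.0, 54.0] 0.76
bottle ext [254.0, 43.0, 320.0, 113.0] 0.56
tray ext [225.0, 0.0, 412.0, 197.0] 0.59
cam [ 0.546 -0.008  1.075] tcp [0.4709 0.2087 0.2694]
can ext [196.0, 233.0, 235.0, 259.0] 0.73
pulley ext [195.0, 229.0, 201.0, 236.0] 0.54
can w1 [0.5002 0.2301 0.003  0.    ] 0.076
can w2 [0.5003 0.23   0.003  0.    ] 0.044
can t2 [0.5015 0.23   0.003  0.    ] 0.083
can all [ 5.009e-01  2.294e-01 -5.000e-04  0.000e+00] 0.062
filter w1 [0.5147 0.3767 0.003  0.    ] 0.035
filter w2 [0.5142 0.3758 0.003  0.    ] 0.027
filter all [0.5144 0.3763 0.0026 0.    ] 0.034
bottle w1 [ 0.4405  0.3091  0.003  -0.2548] 0.118
bottle w2 [ 0.4416  0.3064  0.003  -0.2313] 0.1
bottle all [ 0.4404  0.3078 -0.0079 -0.2508] 0.063
pulley w1 [0.5137 0.303  0.003  0.    ] 0.043
pulley w2 [0.5132 0.3028 0.003  0.    ] 0.048
pulley t2 [0.5407 0.2625 0.003  0.    ] 16.24
pulley all [  -3.2398   49.7562 -161.4336    0.    ] 1.001
```

View pics/w2.png

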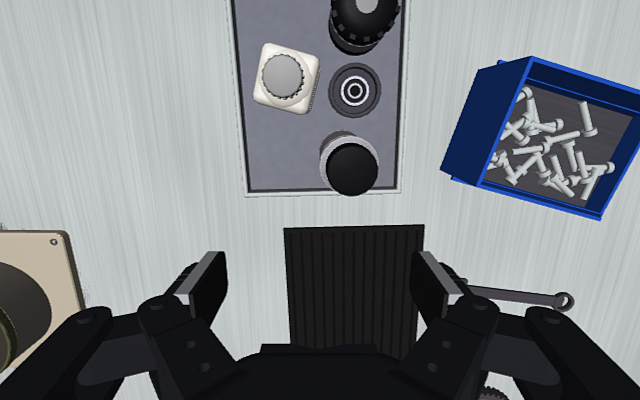

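Request:
jog_arm --pt "-30 98 0" --pt "-30 98 0" --pt "-30 98 0" --pt "-30 98 -60" --pt "-30 98 -60" --pt "-30 98 -60" --turn '[-14,-14,-14,-14,-14,-14]'

```text
clock: 5.62
position: [0.439, 0.305, 0.2051]
ee_rot: [0.786, 0.618, -0.002, 0.0]
ft_force: [-0.7, -0.6, 0.3]
grip_width: 0.996
```

Run:
```python
from h import *
p=look("w3",["bottle","pulley"],0.003,pp=False)
for l,g in {"bottle":(.441,.307,.003,-.24),"pulley":(.5134,.303,.003,0)}.items():
    m=np.load(f"pics/w3_{l}.npy").astype(np.float32);print(l,fit([(p,m)],l,g,freez=False,yaw=l=="bottle"))
o=manip.get_obs();print(o["position"],np.degrees(2*np.arctan2(o["ee_rot"][1],o["ee_rot"][0]))-90)
```

```text
cam [0.455 0.375 0.347] tcp [0.4401 0.3054 0.2076]
bottle ext [286.0, 149.0, 357.0, 235.0] 0.59
pulley ext [355.0, 135.0, 421.0, 194.0] 0.62
bottle (array([ 0.44101124,  0.30842826,  0.003     , -0.28275891]), np.float64(0.09734119474887848))
pulley (array([0.51309983, 0.30313687, 0.003     , 0.        ]), np.float64(0.057070836424827576))
[0.44145909 0.30614593 0.21022822] -13.742767519271737
```

View pics/w3.png

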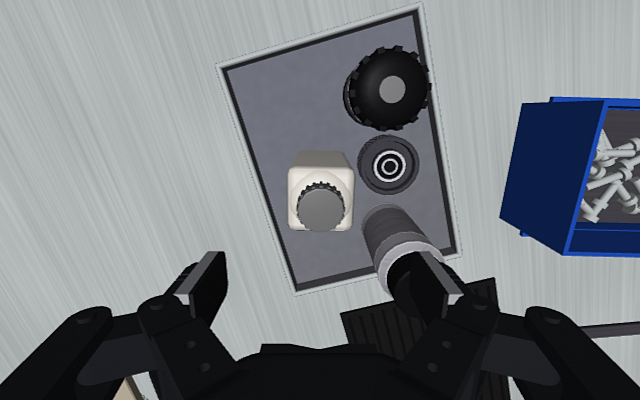

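Request:
jog_arm --pt "0 2 -40" --pt "0 2 -80" --pt "0 2 -110" --pt "0 2 -130" --pt "0 2 -130" --pt "0 2 -130" --turn '[0,0,0,0,0,0]'

```text
clock: 6.27
position: [0.4422, 0.3084, 0.0815]
ee_rot: [0.787, 0.617, 0.002, 0.0]
ft_force: [0.6, 0.5, -0.3]
grip_width: 1.001
```

Request:
jog_arm --pt "0 0 0" --pt "0 0 0" --pt "0 0 0" --pt "0 0 0" --pt "0 0 0" --pt "0 0 0" --turn '[0,0,0,0,0,0]' --grip 45 --grip_force 40

```text
clock: 6.77
position: [0.443, 0.3093, 0.0837]
ee_rot: [0.787, 0.617, 0.004, 0.001]
ft_force: [-3.3, -1.4, 9.8]
grip_width: 0.629
```

Request:
jog_arm --pt "0 0 15" --pt "0 0 50" --pt "0 0 90" --pt "0 0 130" --pt "0 0 170" --pt "0 0 200" --pt "5 -30 215" --pt "10 -70 215" --pt "15 -110 215" --pt "20 -150 215" --pt "25 -190 215" --pt "30 -230 215" --turn '[0,0,0,0,0,0,3,6,9,12,14,14]'

```text
clock: 7.77
position: [0.4724, 0.0774, 0.2993]
ee_rot: [0.705, 0.709, 0.004, 0.001]
ft_force: [1.3, 0.6, -4.9]
grip_width: 0.626
```

Request:
jog_arm --pt "10 -40 0" --pt "15 -80 0" --pt "20 -120 -20" --pt "20 -160 -60" --pt "20 -165 -100" --pt "20 -165 -135" --pt "20 -165 -160" --pt "20 -165 -180" --pt "20 -165 -180" --turn '[0,0,0,0,0,0,0,0,0]'

```text
clock: 8.52
position: [0.4893, -0.0873, 0.1154]
ee_rot: [0.705, 0.709, 0.002, -0.002]
ft_force: [-0.3, -0.0, -4.5]
grip_width: 0.624
```

Request:
jog_arm --pt "0 0 -15" --pt "0 0 -25" --pt "0 0 -29" --pt "0 0 -29" --turn '[0,0,0,0]'

```text
clock: 8.85
position: [0.4893, -0.0872, 0.0866]
ee_rot: [0.705, 0.709, 0.002, -0.002]
ft_force: [-0.6, 0.5, -4.7]
grip_width: 0.625
```

Request:
jog_arm --pt "0 0 -2" --pt "0 0 -3" --pt "0 0 -4" --pt "0 0 -4" --turn '[0,0,0,0]'

```text
clock: 9.18
position: [0.4902, -0.0869, 0.0849]
ee_rot: [0.705, 0.709, 0.002, -0.001]
ft_force: [-7.0, 3.0, 14.5]
grip_width: 0.628
```

Run:
```python
from h import *
p=manip.camera("scene");save(p,"s4",(200,60,460,300))
o=manip.get_obs();print(o["position"],o["ft_force"])
```

```text
[ 0.49025031 -0.08690125  0.08489386] [-7.48305681  2.238645   14.79490128]
```

View pics/s4.png

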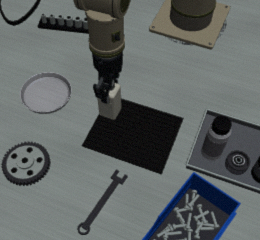

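Request:
jog_arm --pt "0 0 8" --pt "0 15 12" --pt "0 25 12" --pt "0 25 6" --pt "0 25 1" --pt "0 25 0" --pt "0 25 0" --turn '[0,0,0,0,0,0,0]'

```text
clock: 9.82
position: [0.4901, -0.0619, 0.0849]
ee_rot: [0.705, 0.709, 0.002, -0.002]
ft_force: [-3.8, 3.2, 4.3]
grip_width: 0.621
```

Request:
jog_arm --pt "0 0 0" --pt "0 0 0" --pt "0 0 0" --pt "0 0 0" --pt "0 0 20" --pt "0 0 60" --pt "0 0 100" --pt "0 0 140" --pt "0 40 160" --pt "0 80 180" --pt "0 120 190" --pt "0 160 190" --turn '[0,0,0,0,0,0,0,0,0,0,0,0]' --grip 85

```text
clock: 10.82
position: [0.491, 0.0957, 0.2775]
ee_rot: [0.705, 0.709, 0.003, 0.0]
ft_force: [-0.0, 0.7, 0.1]
grip_width: 0.998
```

Request:
jog_arm --pt "3 40 0" --pt "6 80 0" --pt "10 120 0" --pt "10 128 -20" --pt "10 128 -40" --pt "10 128 -40" --pt "10 128 -40" --turn '[0,0,0,0,0,0,0]'

```text
clock: 11.4
position: [0.5007, 0.223, 0.237]
ee_rot: [0.706, 0.709, 0.002, -0.0]
ft_force: [0.0, -0.1, 0.6]
grip_width: 0.993
```

Run:
```python
from h import *
o=manip.get_obs();print(o["position"],o["clock"])
p=look("w5",["can"],0.003,pp=False)
for l,g in {"can":(.5005,.23,.003,0)}.items():
    m=np.load(f"pics/w5_{l}.npy").astype(np.float32);print(l,fit([(p,m)],l,g,freez=False))
p=look("t5",["bottle","mat"],0.004,pp=True,cam="top")
m=np.load(f"pics/t5_bottle.npy").astype(np.float32);print(fit([(p,m)],"bottle",(.49,-.062,.004,0),freez=False,yaw=True))
```

```text
[0.50072631 0.22303601 0.23704208] 11.4
cam [0.499 0.294 0.379] tcp [0.5013 0.2231 0.2381]
can ext [286.0, 145.0, 349.0, 227.0] 0.77
can (array([0.50087273, 0.23032395, 0.003     , 0.        ]), np.float64(0.05352112650871277))
cam [ 0.546 -0.008  1.075] tcp [0.5017 0.2232 0.2388]
bottle ext [323.0, 239.0, 347.0, 260.0] 0.78
   pin [331.5 247.9] 0.85 [ 0.4891 -0.0601  0.004 ]
mat ext [258.0, 197.0, 356.0, 273.0] 0.85
   pin [304.4 234.9] 0.89 [0.5225 0.0103 0.004 ]
(array([ 4.90758120e-01, -6.06137034e-02,  4.00000000e-03, -3.62952964e-05]), np.float64(0.0989963486790657))
```

View pics/w5.png

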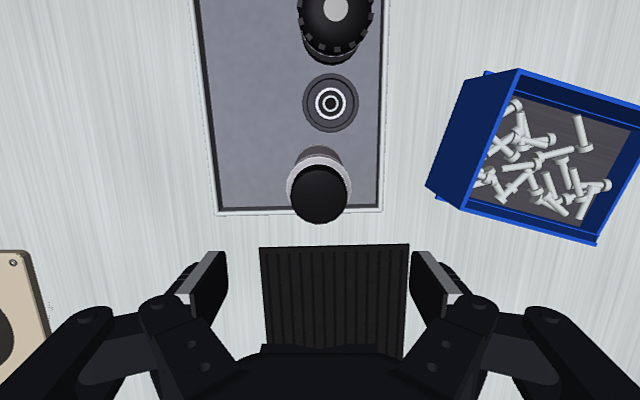

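Request:
jog_arm --pt "-1 7 -20" --pt "-1 7 -55" --pt "-1 7 -95" --pt "-1 7 -130" --pt "-1 7 -153" --pt "-1 7 -155" --pt "-1 7 -155" --turn '[0,0,0,0,0,0,0]'

```text
clock: 12.33
position: [0.5, 0.2302, 0.083]
ee_rot: [0.706, 0.708, 0.003, -0.0]
ft_force: [0.2, 0.8, 0.2]
grip_width: 0.993
```

Request:
jog_arm --pt "0 0 0" --pt "0 0 0" --pt "0 0 0" --pt "0 0 0" --pt "0 0 0" --pt "0 0 0" --turn '[0,0,0,0,0,0]' --grip 48 --grip_force 45

```text
clock: 12.83
position: [0.5011, 0.2308, 0.0853]
ee_rot: [0.706, 0.708, 0.004, 0.001]
ft_force: [-1.2, -1.5, 7.7]
grip_width: 0.657
```

Request:
jog_arm --pt "0 0 15" --pt "0 0 50" --pt "0 0 90" --pt "0 0 130" --pt "0 0 170" --pt "10 -25 190" --pt "25 -60 195" --pt "40 -100 195" --pt "55 -140 195" --pt "70 -175 195" --pt "79 -205 180" --pt "79 -211 145" --turn '[0,0,0,0,0,0,0,0,0,0,0,0]'

```text
clock: 13.83
position: [0.5841, 0.0125, 0.2341]
ee_rot: [0.709, 0.705, 0.006, 0.005]
ft_force: [1.2, 0.7, -2.8]
grip_width: 0.659
```

Request:
jog_arm --pt "0 0 -30" --pt "0 0 -60" --pt "0 0 -90" --pt "0 0 -115" --pt "0 0 -125" --pt "0 0 -125" --turn '[0,0,0,0,0,0]'

```text
clock: 14.33
position: [0.5828, 0.0123, 0.1075]
ee_rot: [0.709, 0.705, 0.005, 0.003]
ft_force: [-0.6, 0.0, -2.8]
grip_width: 0.655
```

Request:
jog_arm --pt "0 0 -12" --pt "0 0 -18" --pt "0 0 -20" --pt "0 0 -22" --pt "0 0 -23" --pt "0 0 -23" --turn '[0,0,0,0,0,0]'

```text
clock: 14.83
position: [0.5833, 0.0123, 0.0864]
ee_rot: [0.709, 0.705, 0.005, 0.004]
ft_force: [-4.1, -0.9, 8.7]
grip_width: 0.656
```

Request:
jog_arm --pt "0 0 0" --pt "0 0 0" --pt "0 0 0" --pt "0 0 0" --pt "0 0 20" --pt "0 0 60" --pt "0 0 100" --pt "0 0 140" --pt "-10 40 150" --pt "-20 80 150" --pt "-30 120 150" --pt "-35 160 150" --turn '[0,0,0,0,0,0,0,0,0,0,0,0]' --grip 85

```text
clock: 15.83
position: [0.5473, 0.1741, 0.2372]
ee_rot: [0.709, 0.705, 0.006, 0.005]
ft_force: [0.5, 0.3, 0.3]
grip_width: 0.997
```

Request:
jog_arm --pt "-8 40 0" --pt "-16 80 0" --pt "-24 120 0" --pt "-34 160 0" --pt "-34 199 0" --pt "-34 204 -20" --pt "-34 204 -40" --pt "-34 204 -40" --pt "-34 204 -40" --turn '[0,0,0,0,0,0,0,0,0]'

```text
clock: 16.58
position: [0.5132, 0.3775, 0.1966]
ee_rot: [0.709, 0.705, 0.005, 0.004]
ft_force: [0.2, 0.4, 1.3]
grip_width: 0.996
```

Run:
```python
from h import *
o=manip.get_obs();print(o["position"],o["clock"])
p=look("w6",["filter"],0.003,pp=False)
for l,g in {"filter":(.5145,.376,.003,0)}.items():
    m=np.load(f"pics/w6_{l}.npy").astype(np.float32);print(l,fit([(p,m)],l,g,freez=False))
p=look("t6",["can"],0.004,pp=True,cam="top")
m=np.load(f"pics/t6_can.npy").astype(np.float32);print(fit([(p,m)],"can",(.582,.012,.004,0),freez=False))
```

```text
[0.51318514 0.37745647 0.19656479] 16.5833
cam [0.511 0.449 0.338] tcp [0.5138 0.3776 0.1978]
filter ext [416.0, 219.0, 639.0, 387.0] 0.26
filter (array([0.51203613, 0.40163135, 0.003     , 0.        ]), np.float64(1.3407126665115356))
cam [ 0.546 -0.008  1.075] tcp [0.5142 0.3778 0.1987]
can ext [289.0, 196.0, 315.0, 221.0] 0.75
   pin [302.2 209.1] 0.64 [0.5896 0.0163 0.004 ]
(array([0.58549682, 0.01266821, 0.004     , 0.        ]), np.float64(0.053415697067976))
```

View pics/w6.png

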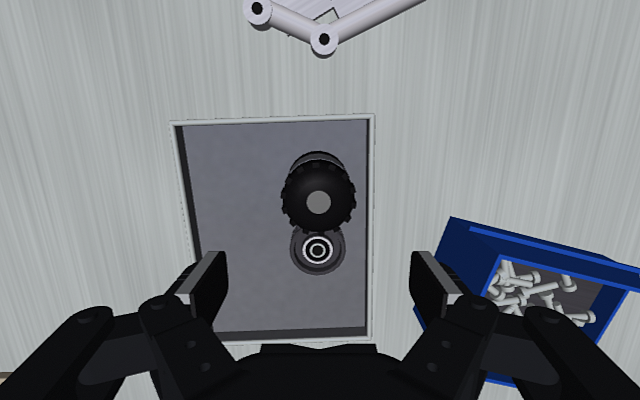

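Run:
```python
from h import *
c=dict(np.load("pics/w6.npz"));print(atz(c,(318.3,201.5),.093),atz(c,(317,249.5),.031))
```

```text
[0.51406114 0.37680899 0.093     ] [0.51312937 0.304421   0.031     ]
```

Request:
jog_arm --pt "0 -1 -30" --pt "0 -1 -70" --pt "0 -1 -110" --pt "0 -1 -140" --pt "0 -1 -152" --pt "0 -1 -153" --pt "0 -1 -153" --turn '[0,0,0,0,0,0,0]'

```text
clock: 17.42
position: [0.5145, 0.3773, 0.0468]
ee_rot: [0.71, 0.705, 0.007, 0.005]
ft_force: [0.4, 0.2, 0.2]
grip_width: 0.993
```

Request:
jog_arm --pt "0 0 0" --pt "0 0 0" --pt "0 0 0" --pt "0 0 0" --pt "0 0 0" --pt "0 0 0" --turn '[0,0,0,0,0,0]' --grip 55 --grip_force 45

```text
clock: 17.92
position: [0.5157, 0.3786, 0.0499]
ee_rot: [0.71, 0.705, 0.009, 0.005]
ft_force: [-1.4, -0.9, 8.5]
grip_width: 0.743
```

Request:
jog_arm --pt "0 0 15" --pt "0 0 50" --pt "0 0 90" --pt "-5 -30 110" --pt "-10 -70 110" --pt "-15 -110 110" --pt "-20 -150 110" --pt "-25 -190 110" --pt "-30 -230 110" --pt "-36 -270 110" --pt "-36 -298 90" --pt "-36 -303 60" --turn '[0,0,0,0,0,0,0,0,0,0,0,0]'

```text
clock: 18.92
position: [0.4821, 0.0695, 0.1131]
ee_rot: [0.712, 0.702, 0.01, 0.009]
ft_force: [0.9, -0.4, -4.4]
grip_width: 0.739
```

Request:
jog_arm --pt "0 0 -20" --pt "0 0 -40" --pt "0 0 -50" --pt "0 0 -53" --pt "0 0 -53" --turn '[0,0,0,0,0]'

```text
clock: 19.33
position: [0.4822, 0.0701, 0.0607]
ee_rot: [0.712, 0.702, 0.01, 0.009]
ft_force: [-0.3, 0.3, -4.0]
grip_width: 0.74
```

Request:
jog_arm --pt "0 0 -5" --pt "0 0 -9" --pt "0 0 -11" --pt "0 0 -13" --pt "0 0 -13" --turn '[0,0,0,0,0]'

```text
clock: 19.75
position: [0.4832, 0.0702, 0.0508]
ee_rot: [0.712, 0.702, 0.009, 0.01]
ft_force: [-14.5, -5.4, 39.7]
grip_width: 0.74
```

Request:
jog_arm --pt "0 0 0" --pt "0 0 0" --pt "0 0 0" --pt "0 0 0" --pt "0 0 0" --pt "0 0 25" --pt "0 0 65" --pt "0 0 105" --pt "0 0 120" --pt "0 0 120" --turn '[0,0,0,0,0,0,0,0,0,0]' --grip 85

```text
clock: 20.58
position: [0.4853, 0.0706, 0.1747]
ee_rot: [0.712, 0.702, 0.012, 0.013]
ft_force: [0.7, -0.2, -0.5]
grip_width: 0.999
```

Run:
```python
from h import *
o=manip.get_obs();print(o["position"],o["clock"],np.round(o["ee_rot"],4),np.round(o["joint_pos"],3))
```

```text
[0.48533863 0.07061545 0.17471778] 20.5833 [0.7117 0.7022 0.0115 0.0126] [ 0.594  0.13  -0.881  1.872  0.122  1.156 -0.343]
```

Request:
jog_arm --pt "4 20 20" --pt "7 40 20" --pt "10 60 20" --pt "12 80 20" --pt "14 100 20" --pt "16 120 20" --pt "18 140 20" --pt "20 160 20" --pt "22 180 20" --pt "24 200 20" --pt "26 220 20" --pt "28 233 20" --turn '[7,14,21,28,35,42,49,56,63,70,77,84]'

```text
clock: 21.58
position: [0.5126, 0.3054, 0.1935]
ee_rot: [0.055, 0.998, 0.017, 0.001]
ft_force: [0.1, -0.3, 0.6]
grip_width: 0.997
```

Request:
jog_arm --pt "0 0 -20" --pt "0 0 -40" --pt "0 0 -40" --pt "0 0 -40" --turn '[6,6,6,6]'

```text
clock: 21.92
position: [0.5118, 0.305, 0.1522]
ee_rot: [0.003, 1.0, 0.017, -0.002]
ft_force: [-0.0, -0.5, 1.2]
grip_width: 0.994
```

Run:
```python
from h import *
o=manip.get_obs();print(o["position"],o["clock"],np.round(o["ee_rot"],4),np.round(o["joint_pos"],3))
p=look("w7",["pulley"],0.003,pp=True)
for l,g in {"pulley":(.5135,.3035,.003,0)}.items():
    m=np.load(f"pics/w7_{l}.npy").astype(np.float32);print(l,fit([(p,m)],l,g,freez=False))
p=look("t7",["filter"],0.004,pp=True,cam="top")
m=np.load(f"pics/t7_filter.npy").astype(np.float32);print(fit([(p,m)],"filter",(.483,.07,.004,0),freez=False))
```

```text
[0.51184556 0.30497613 0.1522151 ] 21.9167 [ 0.0034  0.9999  0.0167 -0.0015] [ 0.236  0.555 -1.106  1.613  0.489  1.27   0.617]
cam [0.441 0.301 0.294] tcp [0.5124 0.3054 0.1535]
pulley ext [276.0, 156.0, 347.0, 228.0] 0.71
   pin [308.9 190.3] 0.56 [0.5142 0.3018 0.003 ]
pulley (array([0.51318189, 0.30398954, 0.003     , 0.        ]), np.float64(0.029948249459266663))
cam [ 0.546 -0.008  1.075] tcp [0.513  0.3057 0.1547]
filter ext [266.0, 237.0, 292.0, 264.0] 0.92
   pin [280.9 249.2] 0.78 [0.4855 0.0712 0.004 ]
(array([0.48321533, 0.07114868, 0.004     , 0.        ]), np.float64(0.06100478395819664))
```

View pics/w7.png

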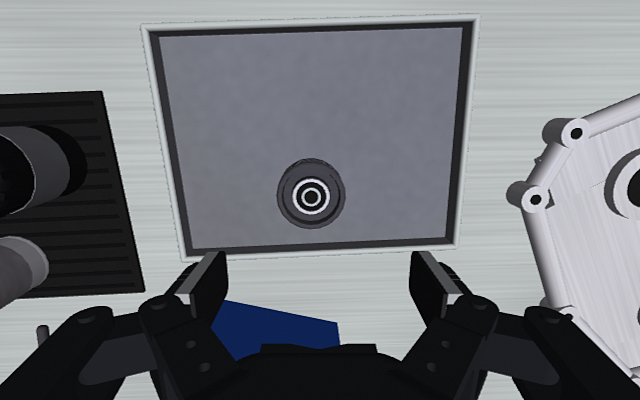

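Request:
jog_arm --pt "0 -2 -40" --pt "0 -2 -80" --pt "0 -2 -110" --pt "0 -2 -130" --pt "0 -2 -138" --pt "0 -2 -138" --pt "0 -2 -138" --turn '[0,0,0,0,0,0,0]'

```text
clock: 22.8
position: [0.5135, 0.3041, 0.0177]
ee_rot: [0.003, 1.0, 0.018, 0.001]
ft_force: [-0.8, 0.8, 0.7]
grip_width: 0.995
```

Request:
jog_arm --pt "0 0 -7" --pt "0 0 -12" --pt "0 0 -12" --pt "0 0 -12" --turn '[0,0,0,0]'

```text
clock: 23.13
position: [0.5136, 0.3041, 0.0059]
ee_rot: [0.003, 1.0, 0.018, 0.001]
ft_force: [0.7, 0.3, 0.3]
grip_width: 0.995
```

Request:
jog_arm --pt "0 0 0" --pt "0 0 0" --pt "0 0 0" --pt "0 0 0" --pt "0 0 0" --pt "0 0 0" --turn '[0,0,0,0,0,0]' --grip 52 --grip_force 50

```text
clock: 23.63
position: [0.5139, 0.3041, 0.0068]
ee_rot: [0.003, 1.0, 0.018, 0.002]
ft_force: [-1.6, -1.7, 8.0]
grip_width: 0.708
```

Request:
jog_arm --pt "0 0 10" --pt "0 0 40" --pt "0 0 80" --pt "0 0 120" --pt "0 0 160" --pt "0 0 200" --pt "0 -30 230" --pt "0 -70 235" --pt "0 -110 235" --pt "0 -150 235" --pt "0 -190 235" --pt "0 -230 235" --turn '[0,0,0,0,0,0,0,0,0,0,0,0]'

```text
clock: 24.63
position: [0.5131, 0.0725, 0.2421]
ee_rot: [0.003, 1.0, 0.017, 0.002]
ft_force: [0.4, 0.4, -3.3]
grip_width: 0.704
```

Request:
jog_arm --pt "1 -40 0" --pt "2 -80 0" --pt "3 -120 0" --pt "4 -160 0" --pt "5 -200 0" --pt "6 -240 0" --pt "7 -280 0" --pt "8 -320 0" --pt "9 -350 0" --pt "9 -355 -20" --pt "9 -355 -40" --pt "9 -355 -40" --turn '[0,0,0,0,0,0,0,0,0,0,0,0]'

```text
clock: 25.63
position: [0.5201, -0.2826, 0.1987]
ee_rot: [0.004, 1.0, 0.019, -0.001]
ft_force: [-0.4, 0.8, -3.7]
grip_width: 0.706
```

Run:
```python
from h import *
o=manip.get_obs();print(o["position"],o["clock"],o["grip_width"],np.round(o["ee_rot"],4),np.round(o["joint_pos"],3))
p=look("w8",["dish","pulley"],0.0,pp=True)
p=look("s8",["dish"],0.0,pp=True,cam="scene")
p=look("t8",["dish"],0.0,pp=True,cam="top")
import itertools
for f in("w8","s8","t8","w8"):
    try: m=np.load(f"pics/{f}_dish.npy").astype(np.uint8)
    except: continue
    c=dict(np.load(f"pics/{f}.npz"));k=max(cv2.findContours(m,0,1)[0],key=cv2.contourArea)
    e=cv2.fitEllipse(cv2.convexHull(k));print(f,e,atz(c,e[0],.022))
```

```text
[ 0.52012989 -0.28258241  0.19874043] 25.6333 0.7059369620535256 [ 3.600e-03  9.998e-01  1.870e-02 -7.000e-04] [ 1.24   0.504 -1.07   1.538  0.409  1.372  1.702]
cam [ 0.449 -0.287  0.341] tcp [ 0.521  -0.282   0.2009]
dish ext [222.0, 91.0, 375.0, 232.0] 0.67
   pin [301.6 167.7] 0.64 [ 0.5093 -0.2926  0.    ]
pulley ext [247.0, 195.0, 388.0, 338.0] 0.72
   pin [314.7 251.8] 0.58 [ 0.6117 -0.279   0.    ]
cam [1.09  0.22  0.918] tcp [ 0.5228 -0.2821  0.2036]
dish ext [222.0, 134.0, 271.0, 172.0] 0.89
   pin [245.2 154.6] 0.57 [ 0.5083 -0.3031  0.    ]
cam [ 0.546 -0.008  1.075] tcp [ 0.5224 -0.2824  0.2029]
dish ext [367.0, 128.0, 422.0, 181.0] 0.62
   pin [418.2 236.7] 0.68 [ 0.5184 -0.2869  0.    ]
w8 ((297.66253662109375, 165.4687957763672), (149.79034423828125, 152.92088317871094), 104.28015899658203) [ 0.50296698 -0.29626218  0.022     ]
s8 ((245.63748168945312, 152.0945281982422), (42.50847625732422, 51.84928894042969), 76.0070571899414) [ 0.51318479 -0.29422942  0.022     ]
t8 ((393.91119384765625, 150.62266540527344), (48.429786682128906, 49.47385025024414), 84.05461120605469) [ 0.74128681 -0.22144837  0.022     ]
w8 ((297.66253662109375, 165.4687957763672), (149.79034423828125, 152.92088317871094), 104.28015899658203) [ 0.50296698 -0.29626218  0.022     ]
```

View pics/w8.png

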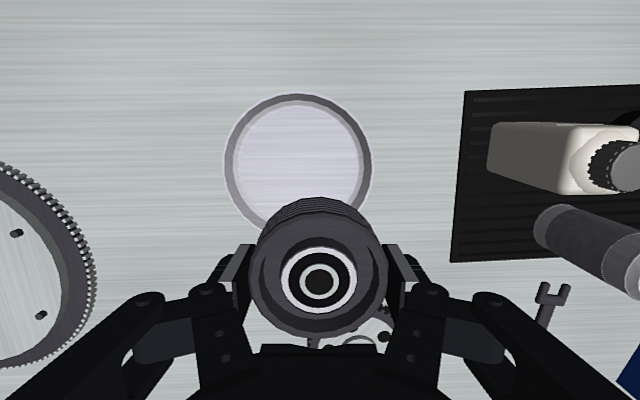

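Run:
```python
from h import *
c=dict(np.load("pics/t8.npz"));print(atz(c,(423.5,240.5),.022))
f=cv2.imread("pics/top0.png",0)[195:285,380:470]
m=(f>120).astype(np.uint8)
g=cv2.GaussianBlur(f,(3,3),0)
print(cv2.HoughCircles(cv2.resize(g,None,fx=4,fy=4,interpolation=cv2.INTER_CUBIC),cv2.HOUGH_GRADIENT,1,200,param1=80,param2=20,minRadius=100,maxRadius=135))
w=dict(np.load("pics/w8.npz"));f=cv2.imread("pics/w8.png",0)[80:250,210:390]
h=cv2.HoughCircles(cv2.resize(f,None,fx=2,fy=2),cv2.HOUGH_GRADIENT,1,400,param1=80,param2=20,minRadius=135,maxRadius=165)
print(h);print(atz(w,(210+h[0,0,0]/2,80+h[0,0,1]/2),.022))
s=dict(np.load("pics/s8.npz"));print(tri([ray(w,(210+h[0,0,0]/2,80+h[0,0,1]/2)),ray(s,(245.6,152.1)),ray(c,(423.5,240.5))]))
```

```text
[ 0.50926385 -0.29464687  0.022     ]
None
[[[174.5 175.5 148.7]]]
[ 0.50534887 -0.29674885  0.022     ]
[ 0.50805895 -0.29751178  0.01400907]
```

Request:
jog_arm --pt "-15 -13 0" --pt "-15 -13 -30" --pt "-15 -13 -70" --pt "-15 -13 -110" --pt "-15 -13 -145" --pt "-15 -13 -170" --pt "-15 -13 -185" --pt "-15 -13 -188" --pt "-15 -13 -188" --turn '[0,0,0,0,0,0,0,0,0]'

```text
clock: 26.93
position: [0.5075, -0.2954, 0.0146]
ee_rot: [0.003, 1.0, 0.017, 0.002]
ft_force: [-0.3, -0.6, -1.3]
grip_width: 0.706
```

Request:
jog_arm --pt "0 0 -3" --pt "0 0 -5" --pt "0 0 -6" --pt "0 0 -6" --turn '[0,0,0,0]'

```text
clock: 27.27
position: [0.5078, -0.2957, 0.0093]
ee_rot: [0.003, 1.0, 0.017, 0.002]
ft_force: [0.3, -1.0, -3.1]
grip_width: 0.711
```

Request:
jog_arm --pt "0 0 -1" --pt "0 0 -2" --pt "0 0 -2" --turn '[0,0,0]'

```text
clock: 27.52
position: [0.5081, -0.2959, 0.0079]
ee_rot: [0.003, 1.0, 0.017, 0.002]
ft_force: [-0.8, -0.5, 2.6]
grip_width: 0.707
```

Request:
jog_arm --pt "0 0 0" --pt "0 0 0" --pt "0 0 0" --pt "0 0 0" --pt "0 0 0" --pt "0 0 20" --pt "0 0 60" --pt "0 0 100" --pt "10 0 140" --pt "20 0 180" --pt "20 0 200" --pt "20 0 200" --turn '[0,0,0,0,0,0,0,0,0,0,0,0]' --grip 85

```text
clock: 28.52
position: [0.5307, -0.2959, 0.2132]
ee_rot: [0.003, 1.0, 0.015, 0.006]
ft_force: [0.8, -0.1, -1.0]
grip_width: 0.999
```

Run:
```python
from h import *
o=manip.get_obs();print(o["position"],o["clock"],np.round(o["ee_rot"],4))
p=look("w9",["dish","pulley"],0.0,pp=True)
m=np.load("pics/w9_pulley.npy").astype(np.float32);print(fit([(p,m)],"pulley",(.508,-.296,.0045,0),freez=False))
m=np.load("pics/w9_dish.npy").astype(np.uint8);k=np.vstack(cv2.findContours(m,0,1)[0])
e=cv2.fitEllipse(cv2.convexHull(k));print(e,atz(p,e[0],.022))
```

```text
[ 0.53073904 -0.29593386  0.21320872] 28.5167 [0.0028 0.9999 0.0149 0.0056]
cam [ 0.458 -0.299  0.354] tcp [ 0.5294 -0.2959  0.2102]
dish ext [240.0, 79.0, 386.0, 226.0] 0.77
pulley ext [281.0, 127.0, 342.0, 183.0] 0.59
   pin [308.  153.8] 0.92 [ 0.5091 -0.3002  0.    ]
(array([ 0.50759543, -0.29491774,  0.0045    ,  0.        ]), np.float64(0.06226678937673569))
((311.626220703125, 151.3912353515625), (146.87600708007812, 147.26007080078125), 139.24322509765625) [ 0.5033481 -0.2961747  0.022    ]
```

View pics/w9.png

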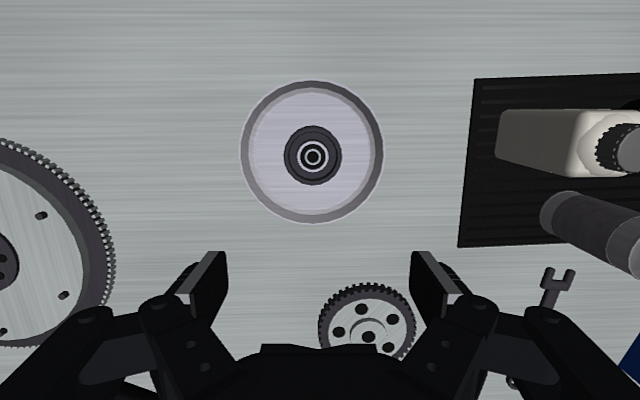

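Request:
jog_arm --pt "-5 40 5" --pt "-10 80 5" --pt "-15 120 5" --pt "-20 160 5" --pt "-25 200 5" --pt "-30 240 5" --pt "-36 280 5" --pt "-42 320 5" --pt "-46 355 5" --pt "-46 367 5" --pt "-46 367 5" --pt "-46 367 -10" --turn '[0,0,0,0,0,0,0,0,0,0,0,0]'

```text
clock: 29.77
position: [0.482, 0.0717, 0.1974]
ee_rot: [0.002, 1.0, 0.017, 0.002]
ft_force: [1.3, -0.8, 0.3]
grip_width: 0.993
```

Run:
```python
from h import *
p=look("w10",["filter"],0.0,pp=True)
try:
    m=np.load("pics/w10_filter.npy").astype(np.float32);print(fit([(p,m)],"filter",(.483,.071,.004,0),freez=False))
except Exception as e: print(e)
o=manip.get_obs();print(o["position"],o["clock"],np.round(o["ee_rot"],4))
```

```text
cam [0.41  0.068 0.339] tcp [0.4804 0.07   0.1935]
filter ext [271.0, 145.0, 349.0, 233.0] 0.83
   pin [307.  175.2] 0.86 [0.4806 0.0668 0.    ]
(array([0.4825358 , 0.06841699, 0.004     , 0.        ]), np.float64(0.047242455184459686))
[0.48050816 0.06990457 0.1952133 ] 29.9167 [ 3.800e-03  9.998e-01  1.720e-02 -1.000e-04]
```

Request:
jog_arm --pt "2 0 -40" --pt "2 0 -80" --pt "2 0 -115" --pt "2 0 -140" --pt "2 0 -147" --pt "2 0 -148" --pt "2 0 -148" --turn '[0,0,0,0,0,0,0]'

```text
clock: 30.5
position: [0.4832, 0.0698, 0.0483]
ee_rot: [0.004, 1.0, 0.018, 0.0]
ft_force: [0.5, -0.2, 0.3]
grip_width: 0.995
```

Request:
jog_arm --pt "0 0 0" --pt "0 0 0" --pt "0 0 0" --pt "0 0 0" --pt "0 0 0" --pt "0 0 0" --turn '[0,0,0,0,0,0]' --grip 55 --grip_force 40

```text
clock: 31.0
position: [0.4848, 0.0692, 0.0505]
ee_rot: [0.005, 1.0, 0.017, 0.002]
ft_force: [-3.7, -2.2, 14.4]
grip_width: 0.741
```

Request:
jog_arm --pt "0 0 15" --pt "0 0 50" --pt "0 0 90" --pt "5 30 110" --pt "10 70 110" --pt "15 110 110" --pt "20 150 110" --pt "25 190 110" --pt "28 230 110" --pt "30 270 110" --pt "30 302 90" --pt "30 306 60" --turn '[0,0,0,0,0,0,0,0,0,0,0,0]'

```text
clock: 32.0
position: [0.5132, 0.3838, 0.114]
ee_rot: [0.001, 1.0, 0.021, 0.004]
ft_force: [-0.4, 1.0, -4.1]
grip_width: 0.744
```

Request:
jog_arm --pt "0 3 -20" --pt "0 3 -40" --pt "0 3 -50" --pt "0 3 -50" --pt "0 3 -50" --turn '[0,0,0,0,0]'

```text
clock: 32.42
position: [0.5138, 0.3862, 0.0647]
ee_rot: [0.002, 1.0, 0.021, 0.004]
ft_force: [0.5, -0.2, -2.8]
grip_width: 0.741
```

Request:
jog_arm --pt "1 -5 0" --pt "1 -10 0" --pt "1 -10 -5" --pt "1 -10 -11" --pt "1 -10 -13" --pt "1 -10 -13" --turn '[0,0,0,0,0,0]'

```text
clock: 32.92
position: [0.5144, 0.3759, 0.0509]
ee_rot: [0.002, 1.0, 0.02, 0.003]
ft_force: [-0.1, -0.4, -4.1]
grip_width: 0.745
```

Run:
```python
from h import *
o=manip.get_obs();print(o["position"],o["clock"],np.round(o["ee_rot"],4),o["ft_force"])
p=look("w11",["filter"],0.003,pp=True)
try:
    m=np.load("pics/w11_filter.npy").astype(np.float32);print(fit([(p,m)],"filter",(.514,.376,.004,0),freez=False))
except Exception as e: print(e)
print(manip.get_obs()["position"])
p=look("s11",["filter"],0.003,pp=True,cam="scene")
m=np.load("pics/s11_filter.npy").astype(np.float32);print(fit([(p,m)],"filter",(.514,.376,.004,0),freez=False))
```

```text
[0.51436918 0.37585566 0.05087103] 32.9167 [0.0017 0.9998 0.0202 0.0031] [-0.13980785 -0.36594587 -4.0521999 ]
cam [0.442 0.371 0.192] tcp [0.5144 0.3762 0.0513]
filter ext [237.0, 173.0, 403.0, 346.0] 0.65
   pin [315.  217.5] 0.78 [0.5099 0.3765 0.003 ]
(array([0.51068646, 0.37540663, 0.004     , 0.        ]), np.float64(0.11222700774669647))
[0.51459405 0.37651081 0.05178374]
cam [1.09  0.22  0.918] tcp [0.5147 0.3765 0.0519]
filter ext [450.0, 215.0, 487.0, 246.0] 0.63
   pin [460.5 233.5] 0.69 [0.5139 0.3693 0.003 ]
(array([0.50984328, 0.37589479, 0.004     , 0.        ]), np.float64(0.3079906105995178))
```

Request:
jog_arm --pt "1 0 -1" --pt "1 0 -2" --pt "1 0 -3" --pt "1 0 -3" --turn '[0,0,0,0]'

```text
clock: 33.55
position: [0.5163, 0.3767, 0.05]
ee_rot: [0.002, 1.0, 0.021, 0.004]
ft_force: [-0.9, -1.7, 5.8]
grip_width: 0.743
```

Contact with light force; release, rise and check the spot.

Request:
jog_arm --pt "0 0 0" --pt "0 0 0" --pt "0 0 0" --pt "0 0 0" --pt "0 0 0" --pt "0 0 20" --pt "0 0 60" --pt "0 0 100" --pt "10 0 130" --pt "10 0 150" --pt "10 0 150" --pt "10 0 150" --turn '[0,0,0,0,0,0,0,0,0,0,0,0]' --grip 85

```text
clock: 34.55
position: [0.5265, 0.3771, 0.2009]
ee_rot: [0.002, 1.0, 0.021, 0.005]
ft_force: [0.6, 0.2, -0.9]
grip_width: 0.994
```

Run:
```python
from h import *
o=manip.get_obs();print(o["position"],o["clock"],np.round(o["ee_rot"],4))
p=look("w12",["filter"],0.003,pp=True)
m=np.load("pics/w12_filter.npy").astype(np.float32);print(fit([(p,m)],"filter",(.514,.376,.003,0),freez=False))
```

```text
[0.52653589 0.37712658 0.20092053] 34.55 [0.0018 0.9998 0.0213 0.0051]
cam [0.454 0.372 0.342] tcp [0.5261 0.3766 0.1996]
filter ext [273.0, 134.0, 353.0, 215.0] 0.8
   pin [307.3 163.5] 0.69 [0.5132 0.3744 0.003 ]
(array([0.51427665, 0.37774606, 0.003     , 0.        ]), np.float64(0.04282703623175621))
```

View pics/w12.png

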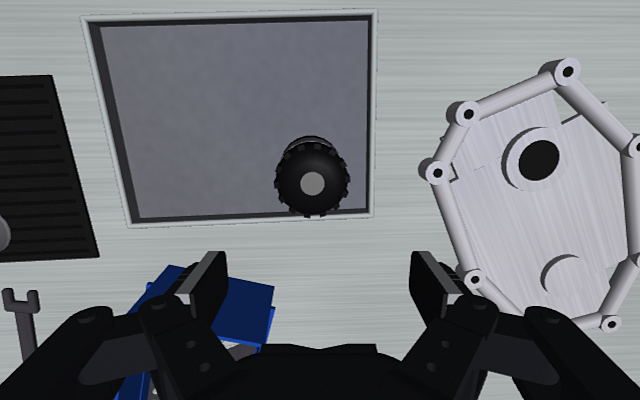

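Request:
jog_arm --pt "0 -20 25" --pt "6 -60 30" --pt "12 -100 30" --pt "18 -140 30" --pt "25 -180 30" --pt "32 -220 30" --pt "40 -260 30" --pt "48 -300 30" --pt "54 -340 30" --pt "54 -364 30" --pt "54 -364 30" --pt "54 -364 30" --turn '[0,0,0,0,0,0,0,0,0,0,0,0]'

```text
clock: 35.7
position: [0.5795, 0.0103, 0.2273]
ee_rot: [0.003, 1.0, 0.02, 0.003]
ft_force: [-0.1, 1.3, -0.3]
grip_width: 1.001
```

Run:
```python
from h import *
p=look("w13",["can"],0.004,pp=True)
m=np.load("pics/w13_can.npy").astype(np.float32);print(fit([(p,m)],"can",(.584,.0125,.004,0),freez=False))
o=manip.get_obs();print(o["position"],o["clock"],np.round(o["ee_rot"],4))
```

```text
cam [0.507 0.006 0.369] tcp [0.5793 0.0124 0.2277]
can ext [280.0, 154.0, 345.0, 243.0] 0.64
   pin [311.4 174.5] 0.77 [0.5828 0.0122 0.004 ]
(array([0.58199344, 0.01057526, 0.004     , 0.        ]), np.float64(0.0523994155228138))
[0.57936853 0.01400794 0.22828117] 35.85 [4.000e-04 9.998e-01 2.040e-02 3.300e-03]
```

Request:
jog_arm --pt "3 -1 -40" --pt "3 -1 -80" --pt "3 -1 -115" --pt "3 -1 -137" --pt "3 -1 -142" --pt "3 -1 -142" --pt "3 -1 -142" --turn '[0,0,0,0,0,0,0]'

```text
clock: 36.43
position: [0.583, 0.0143, 0.0877]
ee_rot: [-0.0, 1.0, 0.021, 0.004]
ft_force: [0.6, -0.6, -0.5]
grip_width: 0.996
```

Request:
jog_arm --pt "0 0 0" --pt "0 0 0" --pt "0 0 0" --pt "0 0 0" --pt "0 0 0" --pt "0 0 0" --turn '[0,0,0,0,0,0]' --grip 48 --grip_force 35

```text
clock: 36.93
position: [0.5844, 0.0139, 0.0897]
ee_rot: [0.0, 1.0, 0.02, 0.006]
ft_force: [-0.7, -2.0, 6.7]
grip_width: 0.665
```

Request:
jog_arm --pt "0 0 15" --pt "0 0 50" --pt "0 0 75" --pt "-10 25 80" --pt "-25 60 80" --pt "-40 95 80" --pt "-55 130 80" --pt "-68 165 80" --pt "-78 195 80" --pt "-83 210 70" --pt "-83 212 50" --pt "-83 212 30" --turn '[0,0,0,0,0,0,0,0,0,0,0,0]'

```text
clock: 37.93
position: [0.5011, 0.2282, 0.1211]
ee_rot: [-0.002, 1.0, 0.021, 0.007]
ft_force: [1.4, -1.4, -2.7]
grip_width: 0.667
```

Request:
jog_arm --pt "0 0 -10" --pt "0 0 -10" --pt "0 0 -10" --pt "0 0 -10" --turn '[0,0,0,0]'

```text
clock: 38.27
position: [0.5017, 0.2284, 0.1126]
ee_rot: [-0.001, 1.0, 0.021, 0.008]
ft_force: [-0.5, 0.4, -2.8]
grip_width: 0.666
```

Request:
jog_arm --pt "-1 0 -10" --pt "-1 0 -18" --pt "-1 0 -22" --pt "-1 0 -23" --pt "-1 0 -24" --pt "-1 0 -24" --turn '[0,0,0,0,0,0]'

```text
clock: 38.77
position: [0.5012, 0.2281, 0.0889]
ee_rot: [-0.001, 1.0, 0.021, 0.008]
ft_force: [0.1, -1.9, 0.3]
grip_width: 0.662
```

Run:
```python
from h import *
p=look("w14",["can"],0.003,pp=True)
m=np.load("pics/w14_can.npy").astype(np.float32);print(fit([(p,m)],"can",(.5,.23,.004,0),freez=False))
o=manip.get_obs();print(o["position"],o["clock"],np.round(o["ee_rot"],4),o["ft_force"])
p=look("s14",["can"],0.003,pp=True,cam="scene")
m=np.load("pics/s14_can.npy").astype(np.float32);print(fit([(p,m)],"can",(.5,.23,.004,0),freez=False))
```

```text
cam [0.428 0.223 0.229] tcp [0.5011 0.2281 0.0888]
can ext [251.0, 169.0, 393.0, 351.0] 0.94
   pin [309.9 205.7] 0.66 [0.5014 0.226  0.003 ]
(array([0.49042568, 0.22824797, 0.004     , 0.        ]), np.float64(0.29955318570137024))
[0.50102315 0.22809492 0.08880876] 38.9167 [-0.0013  0.9998  0.0206  0.0078] [-0.34898436 -3.54516484  3.13154036]
cam [1.09  0.22  0.918] tcp [0.501  0.2281 0.0888]
can ext [402.0, 179.0, 429.0, 221.0] 0.79
   pin [407.4 211.3] 0.6 [0.5046 0.2184 0.003 ]
(array([0.50316127, 0.22486805, 0.004     , 0.        ]), np.float64(0.15777616202831268))
```

View pics/w14.png

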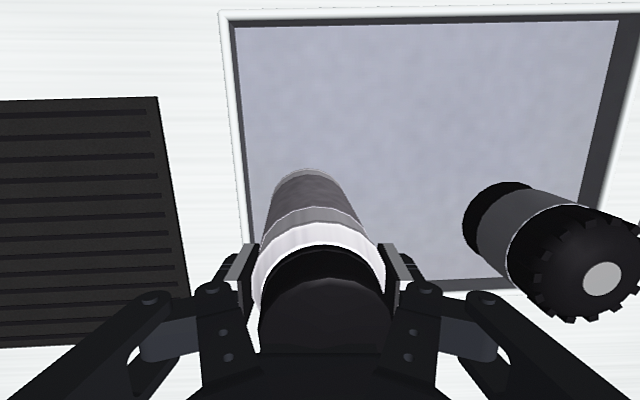

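Request:
jog_arm --pt "0 0 0" --pt "0 0 0" --pt "0 0 0" --pt "0 0 0" --pt "0 0 0" --pt "0 0 20" --pt "0 0 60" --pt "0 0 100" --pt "0 0 140" --pt "10 0 150" --pt "10 0 150" --pt "10 0 150" --turn '[0,0,0,0,0,0,0,0,0,0,0,0]' --grip 85

```text
clock: 40.07
position: [0.5113, 0.2282, 0.239]
ee_rot: [-0.001, 1.0, 0.021, 0.008]
ft_force: [-0.2, 0.3, -0.2]
grip_width: 1.0
```

Run:
```python
from h import *
p=look("w15",["can","filter"],0.003,pp=True)
for l,g in {"can":(.5,.23,.003,0),"filter":(.5145,.377,.003,0)}.items():
    m=np.load(f"pics/w15_{l}.npy").astype(np.float32);print(l,fit([(p,m)],l,g,freez=False))
o=manip.get_obs();print(o["position"],o["clock"],np.round(o["ee_rot"],4),o["ft_force"])
```

```text
cam [0.438 0.223 0.379] tcp [0.5106 0.228  0.238 ]
can ext [277.0, 135.0, 340.0, 217.0] 0.66
   pin [307.8 161.7] 0.56 [0.5039 0.2262 0.003 ]
filter ext [404.0, 144.0, 492.0, 216.0] 0.92
   pin [428.2 166.7] 0.73 [0.5109 0.3769 0.003 ]
can (array([0.49928599, 0.22512768, 0.003     , 0.        ]), np.float64(0.05421164259314537))
filter (array([0.51463087, 0.37880113, 0.003     , 0.        ]), np.float64(0.0532848984003067))
[0.51033176 0.22800774 0.23776435] 40.3167 [-0.0015  0.9998  0.0204  0.007 ] [-0.31058416  1.03240389 -0.87259259]
```

Request:
jog_arm --pt "-3 -40 0" --pt "-6 -80 0" --pt "-9 -120 0" --pt "-12 -160 0" --pt "-15 -200 0" --pt "-18 -240 0" --pt "-20 -280 0" --pt "-20 -289 0" --pt "-20 -289 0" --pt "-20 -289 0" --turn '[0,0,0,0,0,0,0,0,0,0]'

```text
clock: 41.15
position: [0.4901, -0.0609, 0.2374]
ee_rot: [-0.001, 1.0, 0.021, 0.007]
ft_force: [-0.1, 0.1, 0.8]
grip_width: 0.997
```

Run:
```python
from h import *
t=look("t16",["can","filter"],0.003,pp=True,cam="top")
s=look("s16",["can","filter"],0.003,pp=True,cam="scene")
s0=dict(np.load("pics/s16.npz"))
for n,c in(("t16",t),("s16",s)):
  for l,g in {"can":(.5,.229,.003,0),"filter":(.5145,.377,.003,0)}.items():
    try: m=np.load(f"pics/{n}_{l}.npy").astype(np.float32);print(n,l,fit([(c,m)],l,g,freez=False))
    except Exception as e: print(n,l,e)
# registration of patches vs start images
for n,f0,f1 in(("top","top0","t16"),("scene","scene0","s16")):
    a=cv2.imread(f"pics/{f0}.png",0);b=cv2.imread(f"pics/{f1}.png",0)
    for l,g in {"can":(.5,.23),"filter":(.5145,.3765)}.items():
        c=t if n=="top" else s
        h=.146 if l=="can" else .093
        u=proj(c,np.array([*g,h]));r=11;x,y=np.round(u).astype(int)
        T=cv2.resize(a[y-r:y+r,x-r:x+r],None,fx=8,fy=8,interpolation=cv2.INTER_CUBIC);B=cv2.resize(b[y-2*r:y+2*r,x-2*r:x+2*r],None,fx=8,fy=8,interpolation=cv2.INTER_CUBIC)
        R=cv2.matchTemplate(B,T,cv2.TM_CCOEFF_NORMED);_,v,_,loc=cv2.minMaxLoc(R);d=np.array(loc)/8-r
        print(n,l,"shift px",d,round(v,3),"mm",np.round(1000*(atz(c,u+d,h)-atz(c,u,h)),1))
w=look("w16",["bottle"],0.004)
m=np.load("pics/w16_bottle.npy").astype(np.float32);print(fit([(w,m)],"bottle",(.49,-.061,.004,0),freez=False,yaw=True))
o=manip.get_obs();print(o["position"],o["clock"],np.round(o["ee_rot"],4))
```

```text
cam [ 0.546 -0.008  1.075] tcp [ 0.4902 -0.0597  0.2375]
can ext [196.0, 230.0, 236.0, 256.0] 0.97
   pin [220.2 240. ] 0.76 [0.5089 0.229  0.003 ]
filter ext [136.0, 220.0, 173.0, 251.0] 0.62
   pin [223.5 242.5] 0.28 [0.5024 0.2204 0.003 ]
cam [1.09  0.22  0.918] tcp [ 0.4904 -0.0598  0.2377]
can ext [401.0, 173.0, 429.0, 223.0] 0.63
   pin [408. 211.] 0.79 [0.503  0.2196 0.003 ]
filter ext [450.0, 213.0, 487.0, 246.0] 0.93
   pin [460.5 234.4] 0.75 [0.5166 0.37   0.003 ]
t16 can (array([0.50125304, 0.22600521, 0.003     , 0.        ]), np.float64(0.06186317279934883))
t16 filter (array([0.51539743, 0.38094506, 0.003     , 0.        ]), np.float64(0.07433712482452393))
s16 can (array([0.50217903, 0.22302827, 0.003     , 0.        ]), np.float64(0.034678682684898376))
s16 filter (array([0.51092192, 0.37581425, 0.003     , 0.        ]), np.float64(0.13532540202140808))
top can shift px [2.125 0.125] 0.893 mm [-0.3 -4.8  0. ]
top filter shift px [-0.375  0.   ] 0.986 mm [-0.   0.9  0. ]
scene can shift px [-1.625 -0.5  ] 0.994 mm [ 0.1 -4.1  0. ]
scene filter shift px [0.375 0.125] 0.989 mm [-0.   0.9  0. ]
cam [ 0.417 -0.066  0.378] tcp [ 0.4904 -0.0608  0.2378]
bottle ext [278.0, 145.0, 344.0, 221.0] 0.64
   pin [304.7 163.1] 0.92 [ 0.4838 -0.0667  0.004 ]
(array([ 0.48559648, -0.06235362,  0.004     , -0.0108407 ]), np.float64(0.12288714945316315))
[ 0.49033311 -0.06093016  0.23776373] 41.8 [-0.0016  0.9998  0.0204  0.007 ]
```

Request:
jog_arm --pt "0 0 -40" --pt "0 0 -80" --pt "0 0 -120" --pt "0 0 -145" --pt "0 0 -152" --pt "0 0 -152" --pt "0 0 -152" --turn '[0,0,0,0,0,0,0]'

```text
clock: 42.38
position: [0.4912, -0.0607, 0.087]
ee_rot: [-0.002, 1.0, 0.021, 0.008]
ft_force: [0.0, 0.4, -0.5]
grip_width: 0.996
```

Request:
jog_arm --pt "0 0 0" --pt "0 0 0" --pt "0 0 0" --pt "0 0 0" --pt "0 0 0" --pt "0 0 0" --turn '[0,0,0,0,0,0]' --grip 45 --grip_force 40

```text
clock: 42.88
position: [0.4925, -0.0616, 0.0888]
ee_rot: [-0.001, 1.0, 0.02, 0.009]
ft_force: [-1.7, -2.6, 9.3]
grip_width: 0.63
```

Request:
jog_arm --pt "0 0 15" --pt "0 0 50" --pt "0 0 90" --pt "0 0 130" --pt "-5 20 165" --pt "-10 55 180" --pt "-16 95 180" --pt "-22 135 180" --pt "-28 175 180" --pt "-34 215 180" --pt "-40 255 180" --pt "-46 295 180" --turn '[0,0,0,0,-2,-4,-6,-8,-10,-12,-14,-14]'

```text
clock: 43.88
position: [0.4461, 0.2321, 0.2692]
ee_rot: [0.122, 0.992, 0.018, 0.012]
ft_force: [0.4, 0.2, -4.3]
grip_width: 0.625
```

Request:
jog_arm --pt "-2 40 0" --pt "-3 70 0" --pt "-3 75 0" --pt "-3 75 -30" --pt "-3 75 -65" --pt "-3 75 -100" --pt "-3 75 -135" --pt "-3 75 -150" --pt "-3 75 -150" --turn '[0,0,0,0,0,0,0,0,0]'

```text
clock: 44.63
position: [0.4415, 0.3054, 0.1163]
ee_rot: [0.122, 0.992, 0.016, 0.01]
ft_force: [-0.4, -0.5, -3.7]
grip_width: 0.627
```

Request:
jog_arm --pt "1 3 -8" --pt "1 3 -18" --pt "1 3 -26" --pt "1 3 -29" --pt "1 3 -29" --turn '[0,0,0,0,0]'

```text
clock: 45.05
position: [0.4432, 0.3087, 0.0882]
ee_rot: [0.122, 0.992, 0.016, 0.011]
ft_force: [0.2, -0.6, -3.6]
grip_width: 0.628
```

Request:
jog_arm --pt "0 0 -1" --pt "0 0 -2" --pt "0 0 -2" --turn '[0,0,0]'

```text
clock: 45.3
position: [0.4437, 0.3088, 0.088]
ee_rot: [0.122, 0.992, 0.016, 0.011]
ft_force: [-5.7, -7.7, 17.3]
grip_width: 0.625
```

Request:
jog_arm --pt "0 0 1" --pt "0 0 1" --pt "0 0 1" --pt "0 0 1" --pt "0 0 1" --pt "0 0 20" --pt "0 0 60" --pt "0 0 100" --pt "0 0 140" --pt "0 -40 150" --pt "0 -80 150" --pt "0 -120 150" --turn '[0,0,0,0,0,0,0,0,0,0,0,0]' --grip 85

```text
clock: 46.3
position: [0.4441, 0.2107, 0.2391]
ee_rot: [0.121, 0.992, 0.016, 0.012]
ft_force: [0.7, -1.3, -0.6]
grip_width: 0.998
```

Request:
jog_arm --pt "8 -40 0" --pt "15 -80 0" --pt "20 -120 0" --pt "20 -160 0" --pt "20 -180 0" --pt "20 -180 0" --turn '[5,10,14,14,14,14]'

```text
clock: 46.8
position: [0.4642, 0.023, 0.2388]
ee_rot: [0.004, 1.0, 0.017, 0.01]
ft_force: [-0.6, -1.5, -0.1]
grip_width: 0.994
```

```bash
cat > reg.py <<'E'
from h import *
import sys
def reg(tag):
    for n,f0 in(("top","top0"),("scene","scene0")):
        c=manip.camera(n);save(c,tag+n);a=cv2.imread(f"pics/{f0}.png",0);b=cv2.cvtColor(c["frame"],cv2.COLOR_RGB2GRAY)
        for l,g in {"can":(.5,.23,.146),"filter":(.5145,.3765,.093),"bottle":(.441,.308,.139)}.items():
            h=g[2];u=proj(c,np.array(g));r=11;x,y=np.round(u).astype(int);k=dict(fx=8,fy=8,interpolation=cv2.INTER_CUBIC)
            T=cv2.resize(a[y-r:y+r,x-r:x+r],None,**k);B=cv2.resize(b[y-2*r:y+2*r,x-2*r:x+2*r],None,**k)
            R=cv2.matchTemplate(B,T,cv2.TM_CCOEFF_NORMED);_,v,_,loc=cv2.minMaxLoc(R);d=np.array(loc)/8-r
            print(n,l,round(v,3),"mm",np.round(1000*(atz(c,u+d,h)-atz(c,u,h))[:2],1))
reg(sys.argv[1]);o=manip.get_obs();print(o["position"],o["clock"],np.round(o["ee_rot"],4))
E
python3 reg.py r1
```

```text
top can 0.892 mm [-0.3 -4.8]
top filter 0.986 mm [-0.   0.9]
top bottle 0.965 mm [-0.8  1.1]
scene can 0.993 mm [ 0.1 -4.1]
scene filter 0.988 mm [-0.   0.9]
scene bottle 0.991 mm [-0.9  1.1]
[0.46413984 0.02914928 0.23901575] 46.9 [0.0011 0.9998 0.0174 0.0099]
```

Request:
jog_arm --pt "7 40 0" --pt "15 80 0" --pt "22 120 0" --pt "30 160 0" --pt "37 197 0" --pt "37 199 0" --pt "37 199 0" --pt "37 199 -10" --turn '[0,0,0,0,0,0,0,0]'

```text
clock: 47.57
position: [0.5002, 0.2329, 0.2301]
ee_rot: [-0.002, 1.0, 0.019, 0.01]
ft_force: [-0.2, -0.2, -1.0]
grip_width: 0.996
```

Request:
jog_arm --pt "0 0 0" --pt "0 0 0" --turn '[0,0]'

```text
clock: 47.73
position: [0.4995, 0.233, 0.2295]
ee_rot: [-0.003, 1.0, 0.019, 0.01]
ft_force: [-0.2, 0.3, 0.2]
grip_width: 0.999
```

Request:
jog_arm --pt "1 -5 -40" --pt "1 -5 -80" --pt "1 -5 -115" --pt "1 -5 -135" --pt "1 -5 -141" --pt "1 -5 -141" --pt "1 -5 -141" --turn '[0,0,0,0,0,0,0]'

```text
clock: 48.32
position: [0.5013, 0.2279, 0.0899]
ee_rot: [-0.002, 1.0, 0.019, 0.011]
ft_force: [-1.2, 0.3, 0.5]
grip_width: 0.996
```

Request:
jog_arm --pt "0 0 0" --pt "0 0 0" --pt "0 0 0" --pt "0 0 0" --pt "0 0 0" --pt "0 0 0" --turn '[0,0,0,0,0,0]' --grip 48 --grip_force 35

```text
clock: 48.82
position: [0.5028, 0.2278, 0.0918]
ee_rot: [-0.002, 1.0, 0.019, 0.012]
ft_force: [-0.4, -3.8, 10.7]
grip_width: 0.661
```

Request:
jog_arm --pt "0 0 4" --pt "0 2 6" --pt "0 5 6" --pt "0 5 6" --pt "0 5 3" --pt "0 5 1" --pt "0 5 0" --pt "0 5 0" --turn '[0,0,0,0,0,0,0,0]'

```text
clock: 49.48
position: [0.5031, 0.2327, 0.0919]
ee_rot: [-0.002, 1.0, 0.019, 0.012]
ft_force: [-0.6, -0.9, 2.1]
grip_width: 0.656
```

Light contact; release, rise and clear away.

Request:
jog_arm --pt "0 0 0" --pt "0 0 0" --pt "0 0 0" --pt "0 0 0" --pt "0 0 0" --pt "0 0 20" --pt "0 0 60" --pt "0 0 100" --pt "0 0 140" --pt "0 -40 150" --pt "0 -80 150" --pt "0 -120 150" --turn '[0,0,0,0,0,0,0,0,0,0,0,0]' --grip 85

```text
clock: 50.48
position: [0.5031, 0.1125, 0.2428]
ee_rot: [-0.003, 1.0, 0.019, 0.013]
ft_force: [1.5, -1.3, -0.9]
grip_width: 0.997
```

Request:
jog_arm --pt "0 -40 0" --pt "0 -80 0" --pt "0 -120 0" --pt "0 -130 0" --pt "0 -130 0" --pt "0 -130 0" --pt "0 -130 0" --turn '[0,0,0,0,0,0,0]'

```text
clock: 51.07
position: [0.5031, -0.0161, 0.2429]
ee_rot: [-0.004, 1.0, 0.019, 0.013]
ft_force: [-0.1, 0.6, 0.3]
grip_width: 0.997
```

```bash
python3 reg.py r2; python3 -c "
import cv2,numpy as np
a=cv2.imread('pics/r2top.png')[90:300,120:470];b=cv2.imread('pics/r2scene.png')[110:350,190:510]
h=300;cv2.imwrite('pics/r2.png',np.hstack([cv2.resize(a,(int(350*h/210),h))[:, :430],cv2.resize(b,(370,h))]))"
```

```text
top can 0.889 mm [-0.   0.3]
top filter 0.987 mm [-0.   0.9]
top bottle 0.965 mm [-0.8  1.1]
scene can 0.995 mm [0.1 0.7]
scene filter 0.988 mm [-0.   0.9]
scene bottle 0.991 mm [-0.9  1.1]
[ 0.50311614 -0.01576695  0.24290638] 51.1667 [-0.0045  0.9997  0.0189  0.0134]
```

View pics/r2.png

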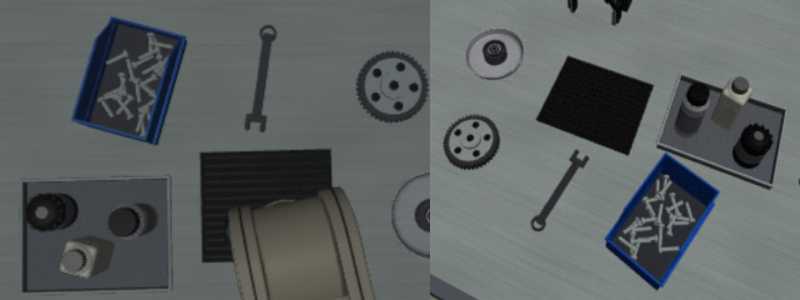

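```bash
python3 -c "
from workcell import manip
print(manip.hand_in())"
```

```text
the job is handed in; nothing more can be done
None
```

The job is done and handed in at about 51 s on the robot clock. I moved the bottle, can and filter to the mat, laid the pulley in the dish, then put the filter, can and bottle back in the tray. The can first landed about 4.5 mm off, so I lifted it again and corrected it.

**Last checks**
- **Back on their spots:** comparing the first and last pictures from both fixed cameras gave can ≤ 0.7 mm, filter 0.9 mm and bottle about 1.4 mm from where they started. All three stand upright.
- **Pulley:** it lies flat in the dish, about 4 mm off centre by the wrist-camera estimate. I judged that good enough and left it.
- **Bystanders:** the bin, sprocket and wrench look unmoved in the last picture.
- **Robot:** the gripper was empty and clear at hand-in. The highest wrist force I saw was about 42 N, and it was read only at the end of each move.

**Disagreements**
- The wrist-camera fits differed from the fixed cameras by a few mm in the turned gripper orientation. I went by the fixed-camera comparison.
- The tool picked up about 2.5° of tilt over the job, with no visible effect on the placings.

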